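Clamp the rail and hold the corner square

ROBOT

A 6-joint arm with a two-finger parallel gripper is mounted at the origin on a cart in front of the work surface, level with it; the furniture and walls round the work are solid. World frame = base frame: x ahead of the robot, y to its left, z up, the work surface at z = 0. Lengths are in m, angles in rad, forces in N, time in s.
With the tool pointing down it reaches from about 0.275 to 0.85 m from the base axis. Payload 19 kg.
Tool frame: the origin (TCP) lies between the finger pads; the fingertips stand 22 mm ahead of it and the grasp point (between the pads) lies 3 mm ahead of it; z points along the fingers, y is the direction in which the jaws open and shut (so a half turn about z gives the same grasp; the last joint's range is limited). The gripper opens to 85 mm and grips with 20 to 120 N. Pads are 22 mm wide; open, the fingers measure 114 mm over their backs; the gripper's body (76 mm by 85 mm) begins 54 mm behind the grasp point. The pads swing forward as they close: fully open they stand 13 mm farther back than shut.
Start: joints at [-1.294, 0.15, 1.437, -0, 1.554, -0.134], TCP at [0.23, -0.527, 0.253] pointing down, gripper open.
Joint ranges: [-2.8, 2.8], [-0.68, 2.1], [0.12, 2.68], [-1.39, 4.53], [0.16, 2.79], [-2.81, 2.81]. Speed limits (rad/s): [1.89, 1.89, 2.22, 3.01, 3.01, 3.01].

INTERFACE

Orientations are given as a rotation vector (axis times angle).
In Python, from cell import bot, effector, kin, vision, order gives the robot as it stands. Calls block until the motion is done:
- bot.move_ptp(position, orientation): joint-space move of the TCP to a pose.
- bot.servo_line(position, vel=0.15, attitude=None, guard=None): straight line of the TCP; attitude=None keeps the orientation; vel is the mean speed in m/s. With guard (N) it stops when the force on the tool has changed by that much, and returns True; else False.
- bot.movej(angles): joint-space move.
- effector.move_gripper(opening, strength=None): finger opening in m; strength is the grip in N (None keeps the last); returns when the fingers have stopped.
- bot.hold(seconds).
- kin.solve_ik(position, orientation): joint angles nearest the present ones, or None.
- bot.state(): the state.
- vision.grab_frame(name): name is "scene" or "top"; returns the picture (420x560x3 uint8, blue, green, red); there is no depth.
- vision.camera_params(name): a dict with "intrinsics" (3x3 intrinsics, pixels), "R" (3x3) and "t" (3): a world point X has camera coordinates R X + t. Camera axes: x right, y down, z forward; pixel columns grow to the right and rows downward; lengths in m; the calibration is good to about 2 mm. A picture is of the moment at which its call begins. camera_params takes no time and is no camera call.
A pose or a line that the arm cannot do raises bot.Unreachable and nothing moves.
- order.finish_job(): hands the job in, once; it reports no verdict.
The state is a dict: "time": time; "joint_pos": joint angles; "qvel": joint speeds; "joint_torque": joint torques, N m; "position": TCP position; "tcp_rot": TCP orientation; "force": force on the tool from outside, world axes, zero at the start; "torque": the same for the moment, N m; "finger_gap": finger opening in m.
Only numpy, scipy, OpenCV 4.12 (cv2) and the standard library are available. Lean on these libraries where they do the work, as an engineer would, in place of code of your own. Each camera call takes 0.05 s, during which the arm holds its last target.

TASK

The soldering jig is loaded for a frame corner: swing its hold-down clamp fully down so that the pad sits on the brass rail. Then pick up the braced square (its diagonal brace is the handhold), lay it flat on the jig plate and press it into the inside corner until one leg lies flush along the rail and the other pushes the sprung stile out flush and square. Finish while still holding the square pressed against both bars, with nothing let go, and leave the other things on the bench where they are.

Things in the scene. Friction and masses are not known exactly. Their poses are not given: they have to be found in the camera images.
- jig: Soldering jig, fixed: aluminium plate 208 x 270 mm, top 8 mm above the bench. Its origin lies on the bench top (z = 0) under the inside corner of rail and squared stile; x runs away from the robot, across the rail, y to the left along it. The rail's inner face is the plane x = 0, the stile's, when square, y = 0; the square goes where x < 0, y < 0. The plate spans x -150 to 58, y -226 to 44 mm
- jig_corner (a point): The inside corner itself, at the level of the jig plate's top: here the heel of the square ends. Axes as the jig's
- rail_middle (a point): Middle of the loose brass rail, a bar 14 wide (x), 226 long (y) and 12 mm tall, lying on the plate against a steel fence behind it; it has an end stop at its left end and the clamp over its right end. Axes as the jig's
- rail: The same brass rail; origin at the centre of its underside
- stile (a joint): Swing arm with the brass stile, a bar 16 wide, 130 long, top 15 mm above the plate, running from the corner along jig -x. Turns on an upright pin at jig x -20, y +8 mm. 0 = square to the rail; positive (rad) = toed in over the space for the square, its free end nearer the clamp. A light spring (0.18 N m toed in, 0.28 N m when square) rests it at about +0.10
- clamp (a joint): Hold-down clamp at jig y -185 mm: arm on a level hinge behind the fence, pad above the rail, black grip towards the robot. 0 = down, the pad on the rail; positive (rad) = raised; it stays where it is left by friction (0.25 N m). Push its grip down to close
- clamp_grip (a point): Point on the upper side of the clamp's grip, 10 mm from its free end, where to push; the grip is a level cylinder when down, 17 mm thick, 48 mm long. It lies 104 mm in front of the hinge line and 18.5 mm above it when the clamp is down and moves with the arm
- clamp_hinge (a point): Hinge of the clamp, 32 mm above the bench top; the hinge line runs along jig y, the arm points to jig -x when down
- square_grip (a point): Centre of the brace of the steel braced square lying flat, 9 mm above its underside: grip here. Axes as the square's: legs run from the heel along -x and -y, 130 long, 16 wide, 10 mm thick; the brace, 12 wide, 126 long, 18 mm tall, runs along (1,-1), so fingers close along (1,1), one inside the triangle (51 mm deep there). Heel at +56.5, +56.5, -9 mm from here. 0.32 kg
- square_heel (a point): Heel of that square: where the outer edges of its legs meet (notched 7 mm), at the underside. When seated, the square's axes agree with the jig's
- square: The same braced square; origin at its heel
- pliers: Long-nose pliers lying loose, 161 mm long, 11 mm high; leave alone
- timer: Small timer, 62 x 68 x 21 mm, loose; leave alone
- steel_cup: Open steel cup standing upright, 70 mm across, 85 mm tall, loose; leave alone
- solder_spool: Reel, 65 mm across, 46 mm tall, loose; leave alone
- solder_bar: Loose cast bar 186 x 16 x 12 mm to the left of the jig; leave alone

How it is judged:
On the way, in this order (a step that is already met when the one before it is completed fails the run):
1. the clamp is down on the rail (value of joint clamp below 0.04 rad and contact force between clamp and rail above 0.3 N), for 0.2 s.
2. the square is picked up (height (world z) of square_heel above 0.02 m and contact force between the fingers and square above 2 N), for 0.2 s.
3. the square is seated in the corner and the stile is square (contact force between square and rail above 1 N and contact force between square and stile above 1 N and value of joint stile below 0.025 rad and angle between the x axis of square_heel and the x axis of jig, either way round below 0.025 rad), for 0.3 s.
At the end, for the whole second after the job is handed in: Clamp within 0.04 rad of down, pad on the rail; square flat on the plate (4.5 mm, 0.03 rad), heel within 5 mm of the corner, legs within 0.025 rad of the jig, pressing rail and stile with over 1 N each; stile within 0.025 rad of square; fingers still hold the square (over 2 N), at rest (all of step 1 and all of step 3 and contact force between the fingers and square above 2 N and value of joint stile above -0.025 rad and horizontal distance between square_heel and jig below 0.005 m and z of square_heel in the frame of jig below 0.0125 m and angle between square_heel's own z axis and vertical below 0.03 rad and linear speed of square below 0.01 m/s); the arm keeps its last pose, push and grip.
It fails at once if the pliers, timer, cup, reel or loose bar were moved more than 30 mm (distance of any of pliers, timer, steel_cup, solder_spool, solder_bar from where it was at the start of the episode above 0.03 m).
It also fails if it takes over 59 s, if anything falls off the work surface, if the arm or the gripper's body presses on something with over 40 N, if the wrist force passes 120 N, or if a joint passes its speed limit or range.

## Working session

There is one attempt and no reset: what is moved stays moved. The work goes in short steps, each a Python script; the robot and the scene stay as the last script left them, time stands still between calls to the robot, and variables do not carry over. Pictures are saved under pics/ and viewed, and the job is handed in when it is done.

```bash
ls; mkdir -p pics
python3 - <<'E'
from cell import bot,vision
import cv2
for n in("scene","top"):
    im=vision.grab_frame(n); cv2.imwrite(f"pics/{n}0.png",im)
    p=vision.camera_params(n); print(n,p)
    print(-p["R"].T@p["t"])
print(bot.state())
E
```

```text
pics
scene {'intrinsics': array([[445.89198498,   0.        , 285.55908138],
       [  0.        , 445.89198498, 205.62449951],
       [  0.        ,   0.        ,   1.        ]]), 'R': array([[-0.68761741, -0.72606261, -0.00392182],
       [-0.32448688,  0.31212825, -0.89290773],
       [ 0.64953103, -0.61270632, -0.45022261]]), 't': array([0.39436439, 0.21892615, 1.38701953])}
[-0.55870174  1.06783584  0.82149503]
top {'intrinsics': array([[506.13510916,   0.        , 279.53923068],
       [  0.        , 506.13510916, 207.90056347],
       [  0.        ,   0.        ,   1.        ]]), 'R': array([[ 0.03565909, -0.99935804,  0.0034558 ],
       [-0.97849759, -0.03561727, -0.20315971],
       [ 0.20315237,  0.003863  , -0.97913952]]), 't': array([0.04012783, 0.54134144, 1.53118104])}
[0.21720731 0.05346822 1.60907996]
{'time': 0.1, 'joint_pos': array([-1.29397035e+00,  1.50965664e-01,  1.43794737e+00, -2.74020548e-05,
        1.55377529e+00, -1.34025905e-01]), 'qvel': array([ 0.00014524, -0.0018115 , -0.00180404,  0.00126223,  0.00124347,
        0.00053795]), 'joint_torque': array([ 8.56719649e-03, -7.14367247e+01, -5.71796000e+01, -5.26373253e-05,
        7.07634274e-03, -1.03577220e-04]), 'position': array([ 0.22955897, -0.5269863 ,  0.25272866]), 'tcp_rot': array([-3.07446997e+00, -6.40613350e-01,  1.65649710e-04]), 'force': array([-0.48111941,  0.1349695 , -0.06530018]), 'torque': array([-0.04456871,  0.01113119, -0.03686444]), 'finger_gap': 0.0855927490128965}
```

View pics/scene0.png

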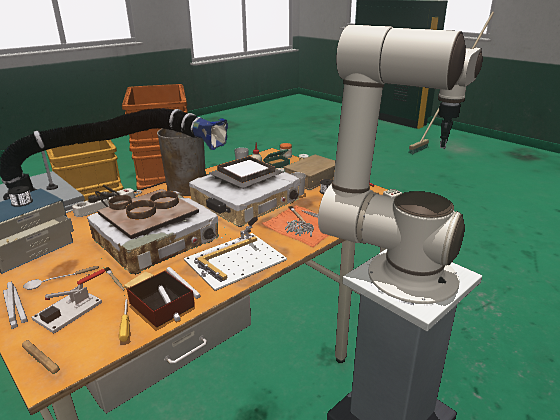

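View pics/top0.png

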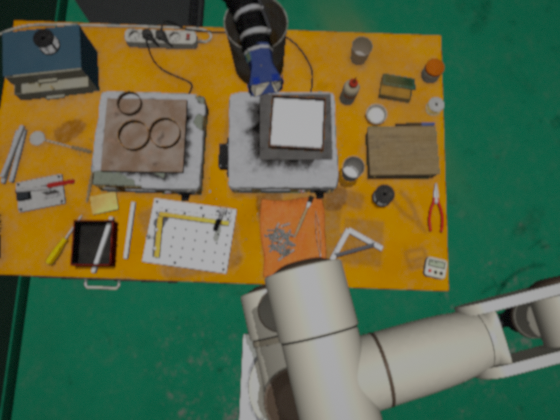

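The top view shows the jig plate around px (190,235), the square around (357,243), and the pliers and timer to its right. I'll zoom in next.

Run:
```python
import cv2,numpy as np
t=cv2.imread("pics/top0.png"); s=cv2.imread("pics/scene0.png")
a=cv2.resize(t[190:285,130:250],None,fx=6,fy=6,interpolation=cv2.INTER_CUBIC)
b=cv2.resize(t[215:285,320:450],None,fx=6,fy=6,interpolation=cv2.INTER_CUBIC)
c=cv2.resize(s[215:300,180:330],None,fx=5,fy=5,interpolation=cv2.INTER_CUBIC)
for n,i in zip("abc",(a,b,c)): cv2.imwrite(f"pics/z{n}.png",i)
```

```text
(no output)
```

View pics/za.png

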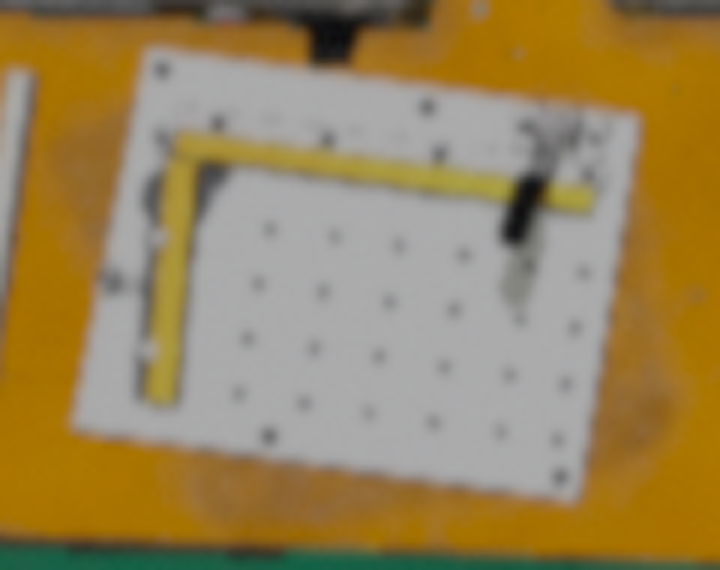

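View pics/zb.png

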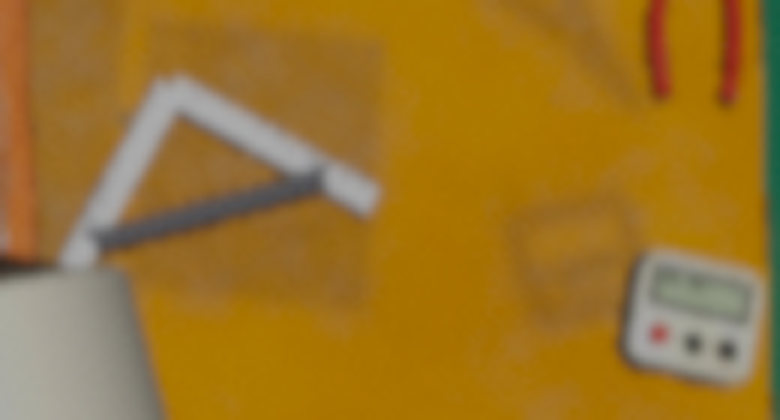

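View pics/zc.png

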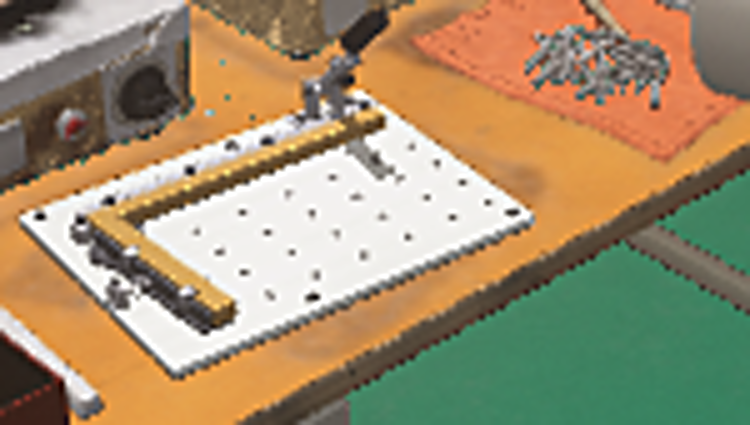

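```bash
cat > h.py <<'E'
import cv2,numpy as np
from cell import vision
P={n:vision.camera_params(n) for n in("scene","top")}
def ray(n,uv):
    p=P[n]; d=np.linalg.solve(p["intrinsics"],np.array([uv[0],uv[1],1.]))
    return -p["R"].T@p["t"], p["R"].T@d
def plane(n,uv,z):
    c,d=ray(n,uv); return c+d*(z-c[2])/d[2]
def proj(n,X):
    p=P[n]; q=p["intrinsics"]@(p["R"]@np.asarray(X)+p["t"]); return q[:2]/q[2]
def tri(uv1,uv2):
    c1,d1=ray("scene",uv1);c2,d2=ray("top",uv2)
    A=np.stack([d1,-d2],1); s=np.linalg.lstsq(A,c2-c1,rcond=None)[0]
    a=c1+s[0]*d1;b=c2+s[1]*d2
    return (a+b)/2,np.linalg.norm(a-b)
E
python3 - <<'E'
from h import *
t=cv2.imread("pics/top0.png"); s=cv2.imread("pics/scene0.png")
S=8
def white(n,im,box,thr,sat):
    x0,y0,x1,y1=box
    c=cv2.resize(im[y0:y1,x0:x1],None,fx=S,fy=S,interpolation=cv2.INTER_CUBIC)
    h=cv2.cvtColor(c,cv2.COLOR_BGR2HSV); return ((h[...,1]<sat)&(h[...,2]>thr)).astype(np.uint8),c
def topix(pts,box): return (pts+.5)/S-.5+np.array(box[:2])
bj=(135,190,245,280)
m,c=white("top",t,bj,100,100)
m=cv2.morphologyEx(m,cv2.MORPH_OPEN,np.ones((25,25)))
ct=max(cv2.findContours(m,0,cv2.CHAIN_APPROX_NONE)[0],key=cv2.contourArea)
w=np.array([plane("top",q,.008)[:2] for q in topix(ct[:,0].astype(float),bj)])
r=cv2.minAreaRect((w*1000).astype(np.float32)); print("plate",r,cv2.boxPoints(r))
cv2.drawContours(c,[ct],-1,(0,0,255),1)
cv2.imwrite("pics/mj.png",c[:, :800] if c.shape[1]>800 else c)
# scene plate
bs=(180,225,295,300)
m,c2=white("scene",s,bs,150,80)
m=cv2.morphologyEx(m,cv2.MORPH_OPEN,np.ones((17,17)))
n_,lab,st,_=cv2.connectedComponentsWithStats(m)
for k in range(1,n_): print(st[k])
# square
bq=(325,220,390,262)
m,c=white("top",t,bq,125,70)
ct=cv2.findContours(m,0,cv2.CHAIN_APPROX_NONE)[0]
ct=[k for k in ct if cv2.contourArea(k)>400]
for k in ct: print(cv2.contourArea(k),cv2.minAreaRect(k))
cv2.drawContours(c,ct,-1,(0,0,255),1); cv2.imwrite("pics/mq.png",c)
E
```

```text
plate ((451.6607666015625, 344.594482421875), (275.7428283691406, 215.0513916015625), 84.00523376464844) [[330.32413 218.70676]
 [544.19946 196.24728]
 [572.99744 470.4822 ]
 [359.12207 492.94168]]
[   0    0   95   49 2825]
[906   0  14  15 210]
[   193    104    632    409 115649]
[ 380  106  100   59 3017]
[   51   150   324   243 16257]
[831 257  19  18 341]
[   0  416   89   89 3054]
[ 104  515   45   48 1582]
26651.5 ((207.2892303466797, 183.27618408203125), (241.47047424316406, 478.8013610839844), 75.05812072753906)
```

View pics/mq.png

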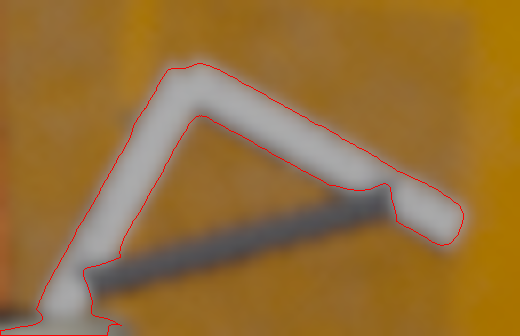

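```bash
python3 -c "
import cv2
i=cv2.imread('pics/mj.png');print(i.shape);cv2.imwrite('pics/mj2.png',cv2.resize(i,None,fx=.7,fy=.7))"
```

```text
(720, 800, 3)
```

View pics/mj2.png

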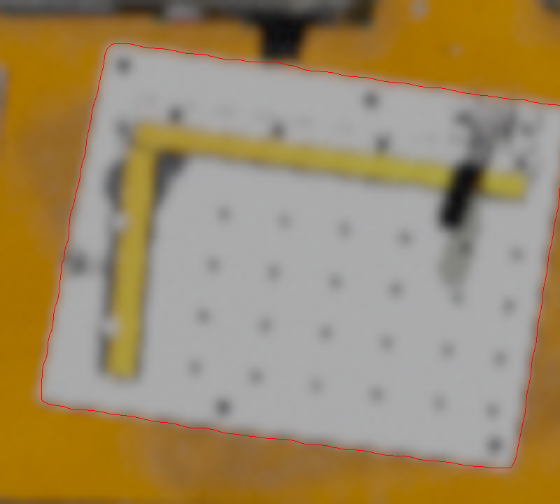

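Both outlines look clean. Next I'll fit edge lines for the square and rail and triangulate the clamp grip.

Run:
```python
from h import *
t=cv2.imread("pics/top0.png"); s=cv2.imread("pics/scene0.png")
S=8
def up(im,box):
    x0,y0,x1,y1=box
    return cv2.resize(im[y0:y1,x0:x1],None,fx=S,fy=S,interpolation=cv2.INTER_CUBIC)
def topix(pts,box): return (pts+.5)/S-.5+np.array(box[:2])
bq=(325,220,390,262)
h=cv2.cvtColor(up(t,bq),cv2.COLOR_BGR2HSV)
m=((h[...,1]<70)&(h[...,2]>125)).astype(np.uint8)
ct=max(cv2.findContours(m,0,cv2.CHAIN_APPROX_NONE)[0],key=cv2.contourArea)[:,0].astype(float)
def W(p,box,z): return np.array([plane("top",q,z)[:2] for q in topix(p,box)])*1000
def line(a,b,tol=14):
    a=np.array(a,float);b=np.array(b,float);u=(b-a)/np.linalg.norm(b-a);nn=np.array([-u[1],u[0]])
    r=ct-a; k=(abs(r@nn)<tol)&(r@u>0)&(r@u<np.linalg.norm(b-a))
    w=W(ct[k],bq,.010); v=cv2.fitLine(w.astype(np.float32),cv2.DIST_HUBER,0,.01,.01).ravel()
    return v
L={}
L['lo']=line((160,85),(60,265)); L['li']=line((190,130),(128,240))
L['ro']=line((225,75),(440,190)); L['ri']=line((215,122),(315,176))
for k,v in L.items(): print(k,v, np.degrees(np.arctan2(v[1],v[0])))
def n(v): return np.array([-v[1],v[0]])
def ang(v,ref): 
    a=np.degrees(np.arctan2(v[1],v[0]))-ref
    return (a+90)%180-90
angs=[ang(L['lo'],0),ang(L['li'],0),ang(L['ro'],90),ang(L['ri'],90)]; print(angs)
yaw=np.radians(np.mean(angs[:])); x=np.array([np.cos(yaw),np.sin(yaw)]);y=np.array([-x[1],x[0]])
print("widths",(L['lo'][2:]-L['li'][2:])@y,(L['ro'][2:]-L['ri'][2:])@x)
ym=(L['lo'][2:]+L['li'][2:])@y/2+8; xm=(L['ro'][2:]+L['ri'][2:])@x/2+8
heel=x*xm+y*ym; print("square yaw",np.degrees(yaw),"heel",heel,"grip",heel-56.5*(x+y))
# rail, stile yellow
bj=(135,190,245,280)
h=cv2.cvtColor(up(t,bj),cv2.COLOR_BGR2HSV)
m=((h[...,0]>18)&(h[...,0]<35)&(h[...,1]>110)&(h[...,2]>90)).astype(np.uint8)
m[:100]=0;m=cv2.morphologyEx(m,cv2.MORPH_OPEN,np.ones((9,9)))
cs=[c for c in cv2.findContours(m,0,cv2.CHAIN_APPROX_NONE)[0] if cv2.contourArea(c)>500]
for c in cs: print(cv2.contourArea(c),cv2.boundingRect(c))
mm=up(t,bj); cv2.drawContours(mm,cs,-1,(0,0,255),1); cv2.imwrite("pics/my.png",cv2.resize(mm[:,:],None,fx=.85,fy=.8))
# black grip
for nme,im,b in(("top",t,(205,212,230,235)),("scene",s,(240,212,262,235))):
    u=up(im,b); g=u.max(2); mk=(g<(60)).astype(np.uint8)
    for c in cv2.findContours(mk,0,2)[0]:
        if cv2.contourArea(c)>150: r=cv2.minAreaRect(c); print(nme,cv2.contourArea(c),topix(np.array(r[0]),b),topix(cv2.boxPoints(r),b).round(1).tolist())
    cv2.imwrite(f"pics/g_{nme}.png",cv2.resize(u,None,fx=2.,fy=2.))
```

```text
lo [   0.8839472   -0.4675867  446.38837   -130.08331  ] -27.877758
li [   0.8787647   -0.4772553  444.25836   -149.06914  ] -28.506294
ro [ 4.6591344e-01  8.8483030e-01  4.6697430e+02 -2.1983672e+02] 62.230644
ri [   0.46528676    0.88515997  459.39487    -192.77136   ] 62.271214
[np.float32(-27.877758), np.float32(-28.506294), np.float32(-27.769356), np.float32(-27.728786)]
widths 17.767076 19.388203
square yaw -27.970549 heel [ 497.71387 -158.34016] grip [ 421.3142  -181.74083]
664.5 (790, 451, 30, 38)
1447.0 (684, 248, 62, 31)
23404.0 (155, 180, 491, 354)
120899.0 (0, 100, 880, 620)
top 2269.0 [216.69477558 224.28002167] [[212.9, 228.9], [217.1, 218.3], [220.5, 219.6], [216.3, 230.3]]
scene 254.5 [248.6875 230.6875] [[247.2, 229.8], [250.2, 229.8], [250.2, 231.6], [247.2, 231.6]]
scene 2453.5 [252.62500191 220.50000095] [[247.3, 222.7], [254.8, 215.2], [257.9, 218.3], [250.4, 225.8]]
```

View pics/my.png

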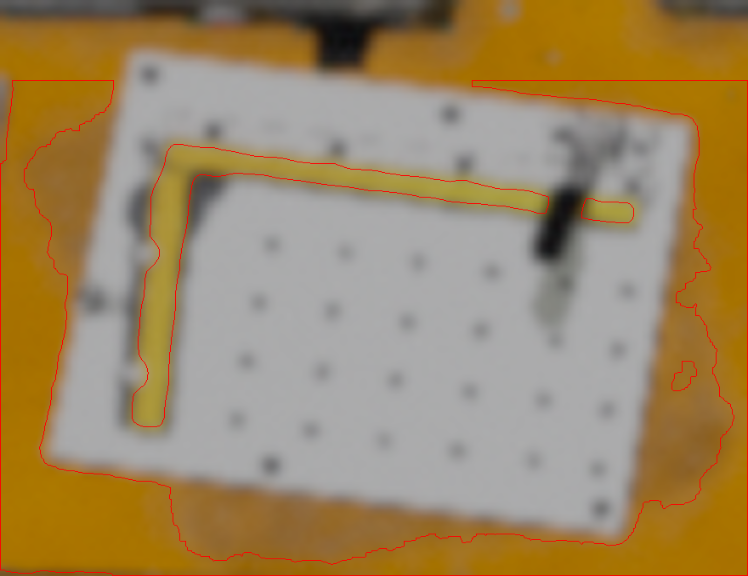

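View pics/g_scene.png

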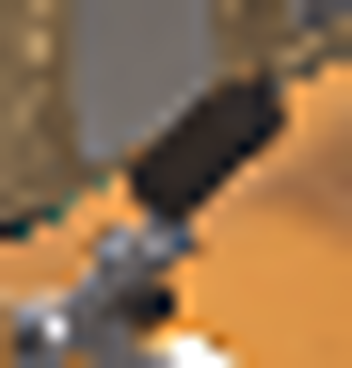

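View pics/g_top.png

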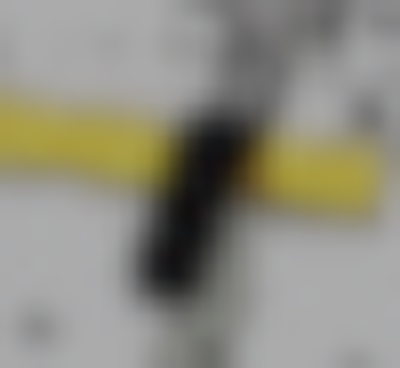

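```bash
cat >> h.py <<'E'
JO=np.array([.5069,.4303,0]);JY=np.radians(-6.0)
def Rz(a): return np.array([[np.cos(a),-np.sin(a),0],[np.sin(a),np.cos(a),0],[0,0,1]])
JR=Rz(JY)
def j2w(p): return JO+JR@np.array(p)
def w2j(p): return JR.T@(np.asarray(p)-JO)
E
python3 - <<'E'
from h import *
for a,b in(((252.6,220.5),(216.7,224.3)),((256.4,216.8),(214.6,229.6)),((248.9,224.2),(218.8,219))):
    X,e=tri(a,b);print(X,e,w2j(X)*1000)
for p in [(0,0,.02),(0,-.226,.02),(.014,-.226,.02),(.014,0,.02),(-.12,0,.023),(-.15,-.226,.008),(.058,.044,.008)]:
    print(p,proj("top",j2w(p)),proj("scene",j2w(p)))
t=cv2.imread("pics/top0.png");b=(130,190)
i=cv2.resize(t[190:285,130:250],None,fx=6,fy=6,interpolation=cv2.INTER_CUBIC)
s=cv2.imread("pics/scene0.png");i2=cv2.resize(s[215:300,180:330],None,fx=5,fy=5,interpolation=cv2.INTER_CUBIC)
def dr(seg,z,col):
  for im,n,o,f in((i,"top",(130,190),6),(i2,"scene",(180,215),5)):
    q=[((proj(n,j2w((x/1000,y/1000,z/1000)))-o+.5)*f).astype(np.int32) for x,y in seg]
    cv2.polylines(im,[np.array(q)],False,col,1)
dr([(-150,-226),(58,-226),(58,44),(-150,44),(-150,-226)],8,(0,0,255))
dr([(0,0),(0,-226),(14,-226),(14,0),(0,0)],20,(255,0,0))
dr([(0,0),(-130,0)],23,(255,0,255))
cv2.imwrite("pics/ov1.png",i);cv2.imwrite("pics/ov2.png",i2)
E
```

```text
[0.47231672 0.24716573 0.10400541] 0.0005519352098411876 [ -15.25108724 -185.74597566  104.00541335]
[0.45144132 0.24862077 0.12694482] 0.0018022820983928274 [ -36.16422183 -186.48098169  126.94482107]
[0.49380037 0.24552879 0.08030688] 0.002636787536883283 [   6.28598477 -185.12830222   80.30687607]
(0, 0, 0.02) [163.12302526 216.02749954] [203.18541396 258.40896452]
(0, -0.226, 0.02) [233.03657763 225.83608815] [260.71389309 236.49140062]
(0.014, -0.226, 0.02) [233.73248109 221.54712041] [258.4623932  234.88916415]
(0.014, 0, 0.02) [163.9383899  211.77064671] [201.13778254 256.52195723]
(-0.12, 0, 0.023) [155.79054691 253.02354199] [221.89865157 274.9057637 ]
(-0.15, -0.226, 0.008) [225.81063924 273.04731723] [286.77163767 258.1071259 ]
(0.058, 0.044, 0.008) [153.91627264 197.44483108] [183.13328165 258.28038839]
```

View pics/ov1.png

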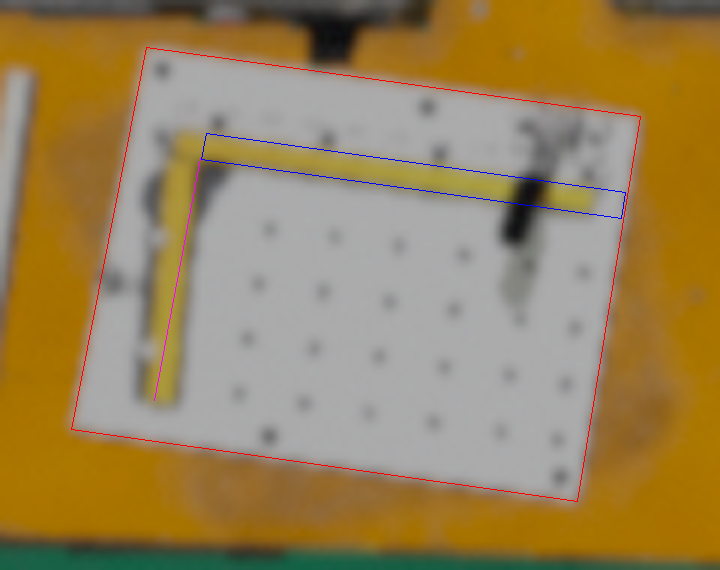

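View pics/ov2.png

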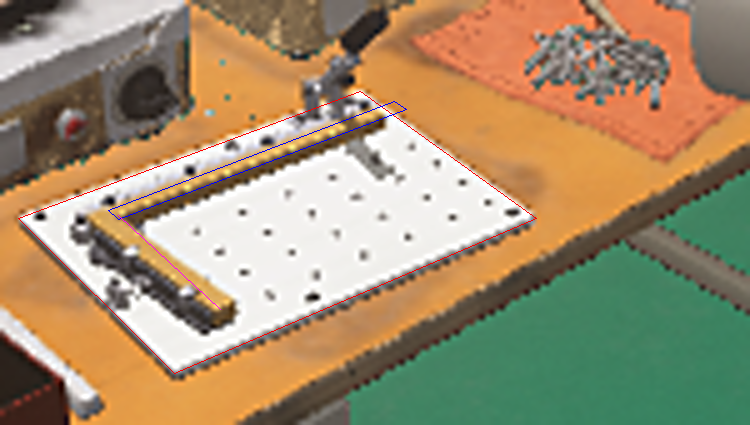

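Estimates agree: jig origin ≈(0.507,0.430) at yaw −6.0°. The clamp is raised about 0.81 rad, with its hinge at jig x≈+40. Square yaw is ≈−28°, grip point (0.421,−0.182). Closing the clamp first.

```bash
cat >> h.py <<'E'
from scipy.spatial.transform import Rotation as Ro
def down(a):
    "tool down, jaw axis (tool y) at world yaw a"
    z=np.array([0,0,-1.]);y=np.array([np.cos(a),np.sin(a),0]);x=np.cross(y,z)
    return Ro.from_matrix(np.stack([x,y,z],1)).as_rotvec()
H=np.array([.040,-.1853,.032])
def cpush(th,off=0.0):
    u=np.array([-np.cos(th),np.sin(th)]);n=np.array([np.sin(th),np.cos(th)])
    q=.104*u+(.0185+off)*n
    return j2w(H+np.array([q[0]+.011*np.sin(th),0,q[1]]))+np.array([0,0,.022])
E
python3 - <<'E'
from h import *
from cell import bot,effector,kin
a=JY+np.pi/2
for k in (a,a-np.pi):
    print(k,kin.solve_ik(cpush(1.0,.01),down(k)))
for p,k in(((.4213,-.1817,.1),np.radians(17)),((.4213,-.1817,.1),np.radians(17-180)),(j2w((-.0765,-.0765,.1)),np.radians(39)),(j2w((-.0765,-.0765,.1)),np.radians(39-180))):
    print(kin.solve_ik(p,down(k)))
for d in np.linspace(0.95,-.02,6): print(cpush(d))
E
```

```text
1.4660765716752369 [ 3.13412608e-01  1.71860721e-01  1.61037444e+00 -4.44089210e-16
  1.35935749e+00 -1.15266396e+00]
-1.6755160819145563 [ 3.13412608e-01  1.71860721e-01  1.61037444e+00 -4.44089210e-16
  1.35935749e+00  1.98892869e+00]
[-5.75361762e-01  1.57396555e-02  1.90542046e+00 -4.44089210e-16
  1.22043254e+00 -8.72067735e-01]
[-5.75361762e-01  1.57396555e-02  1.90542046e+00 -4.44089210e-16
  1.22043254e+00  2.26952492e+00]
[ 5.69965423e-01  2.13059834e-01  1.68409712e+00 -4.44089210e-16
  1.24443570e+00 -1.10712985e-01]
None
[0.49101241 0.24564917 0.14935635]
[0.47218397 0.24762812 0.13880607]
[0.45542381 0.24938968 0.12507402]
[0.44136075 0.25086777 0.10867541]
[0.43052242 0.25200692 0.09022548]
[0.42331543 0.25276441 0.07041644]
```

Run:
```python
from h import *
from cell import bot,effector,kin
a=JY+np.pi/2
st=bot.state
bot.move_ptp([.40,-.12,.30],down(a)); print(st()['time'])
effector.move_gripper(0.0,40)
p0=cpush(1.05,.005)
bot.move_ptp([p0[0],p0[1],.25],down(a))
g=bot.servo_line(p0,vel=.15,guard=8); print(g,st()['position'],st()['force'],st()['time'])
if not g:
  for d in (.85,.6,.35,.12):
    g=bot.servo_line(cpush(d,-.002),vel=.12,guard=30)
    s=st();print(d,g,s['position'],s['force'],s['time'])
    if g: break
  if not g:
    g=bot.servo_line(cpush(0.0)-[0,0,.010],vel=.05,guard=15); s=st();print(g,s['position'],s['force'],s['time'])
    bot.hold(.3);print(st()['force'])
cv2.imwrite("pics/s1.png",vision.grab_frame("scene"))
cv2.imwrite("pics/s1z.png",cv2.resize(cv2.imread("pics/s1.png")[190:300,180:330],None,fx=5,fy=5,interpolation=cv2.INTER_CUBIC))
```

```text
1.75
False [0.50608585 0.24397735 0.15695662] [-0.34469084 -0.29546424  1.10843789] 4.7167
0.85 False [0.47999733 0.24702278 0.14402569] [-0.10621055 -0.82781149  0.67244476] 5.1083
0.6 False [0.45793254 0.24925418 0.12690294] [ 0.20110295 -1.35177138  0.77027437] 5.4917
0.35 False [0.43992268 0.25108362 0.10552275] [-0.91705845  0.60356522  0.22149976] 5.875
0.12 False [0.42816834 0.25230166 0.08314926] [0.50425295 0.31545612 1.12239105] 6.2333
True [0.42638064 0.25293631 0.07069506] [-5.08772111 -3.48354978 18.04680538] 6.575
[-3.97516282 -1.32703733 16.07242586]
```

View pics/s1z.png

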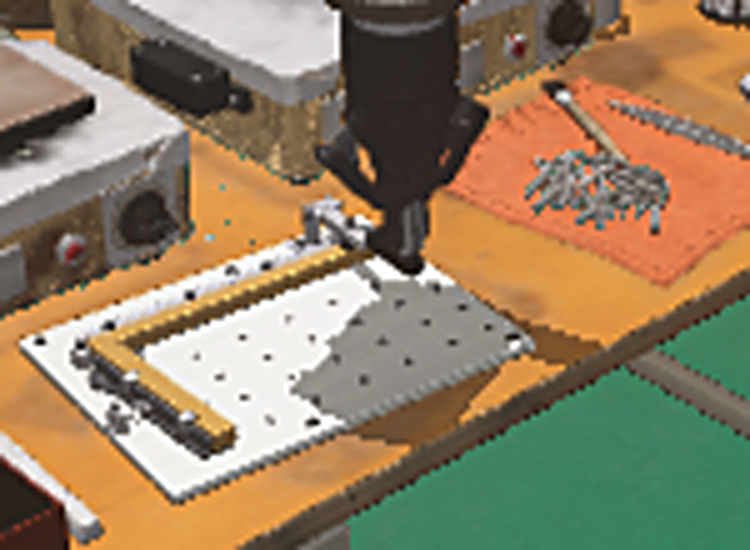

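The scene view shows the clamp arm level under the fingers, with a 16 N reaction at the expected height. I'll retract, check the clamp, and re-measure the square now that the arm is off it.

Run:
```python
from h import *
from cell import bot,effector,kin
s=bot.state();p=s['position']
cv2.imwrite("pics/t1.png",vision.grab_frame("top"))
bot.servo_line([p[0],p[1],.22],vel=.25)
im=vision.grab_frame("scene"); cv2.imwrite("pics/s2z.png",cv2.resize(im[190:300,180:330],None,fx=5,fy=5,interpolation=cv2.INTER_CUBIC))
effector.move_gripper(.036,40)
print(bot.state()['time'],bot.state()['finger_gap'],bot.state()['force'])
t=cv2.imread("pics/t1.png");b=(325,220,395,275)
S=8;c=cv2.resize(t[b[1]:b[3],b[0]:b[2]],None,fx=S,fy=S,interpolation=cv2.INTER_CUBIC)
h=cv2.cvtColor(c,cv2.COLOR_BGR2HSV)
m=((h[...,1]<90)&(h[...,2]<120)).astype(np.uint8)
for k in cv2.findContours(m,0,1)[0]:
    if cv2.contourArea(k)>1500:
        r=cv2.minAreaRect(k);q=(np.array(r[0])+.5)/S-.5+b[:2];print(r,q,plane("top",q,.018)); cv2.drawContours(c,[k],-1,(0,0,255),1)
m=((h[...,1]<70)&(h[...,2]>125)).astype(np.uint8)
cs=[k for k in cv2.findContours(m,0,1)[0] if cv2.contourArea(k)>1500]
cv2.drawContours(c,cs,-1,(255,0,0),1)
hl=np.array([.4977,-.1583]);y=np.radians(-27.97);R=Rz(y)[:2,:2]
for l in([(0,0),(-.13,0),(-.13,-.016)],[(0,0),(0,-.13),(-.016,-.13)]):
    q=[((proj("top",[*(hl+R@np.array(v)),.01])-b[:2]+.5)*S).astype(int) for v in l]; cv2.polylines(c,[np.array(q,np.int32)],False,(0,255,0),1)
cv2.imwrite("pics/q1.png",c)
```

```text
8.2083 0.03619751629526247 [ 0.37674438 -1.03948677 -0.27911314]
((237.7454376220703, 236.79058837890625), (43.693992614746094, 312.0318908691406), 75.0441665649414) [354.2806797  249.16132355] [ 0.42288862 -0.18093793  0.018     ]
```

View pics/s2z.png

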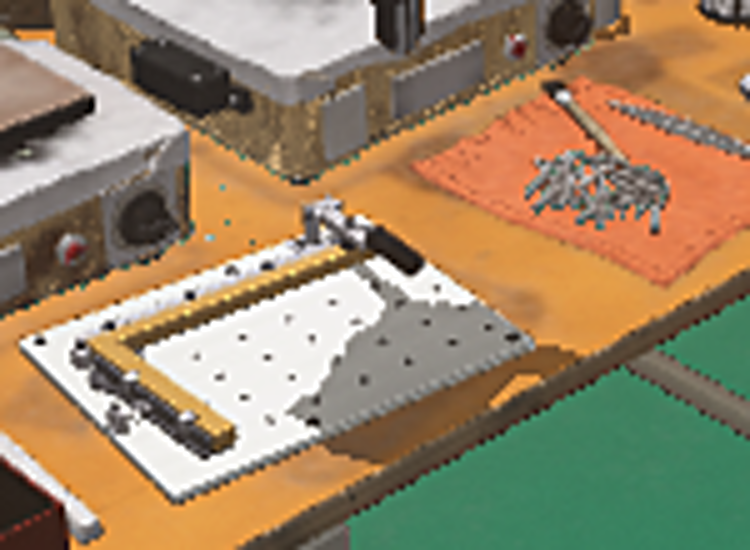

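View pics/q1.png

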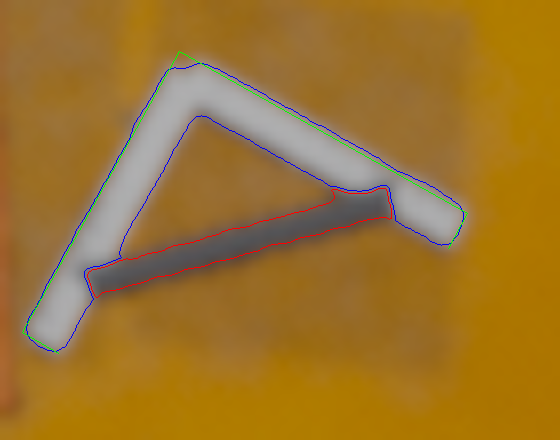

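Clamp is flat down. The square's model outline matches, and the brace centre agrees to within 2 mm. Grasping now.

Run:
```python
from h import *
from cell import bot,effector,kin
a=np.radians(17.03); st=bot.state
bot.move_ptp([.422,-.1813,.20],down(a))
bot.servo_line([.422,-.1813,.07],vel=.2)
cv2.imwrite("pics/s3.png",vision.grab_frame("scene")); 
g=bot.servo_line([.422,-.1813,.0255],vel=.08,guard=6); s=st();print(g,s['position'],s['force'],s['time'])
if not g:
    effector.move_gripper(0.0,60); s=st();print(s['finger_gap'],s['position'],s['force'],s['time'])
    bot.servo_line([.422,-.1813,.10],vel=.12); bot.hold(.2)
    s=st();print(s['finger_gap'],s['position'],s['force'],s['torque'],s['time'])
im=vision.grab_frame("scene"); cv2.imwrite("pics/s4.png",im); cv2.imwrite("pics/s4z.png",cv2.resize(im[120:320,260:460],None,fx=3,fy=3,interpolation=cv2.INTER_CUBIC))
im=vision.grab_frame("top"); cv2.imwrite("pics/t4.png",im)
```

```text
False [ 0.42220155 -0.1814343   0.02582053] [-0.54533133  1.14720822  0.21024349] 11.3667
0.010079555761417272 [ 0.42232841 -0.18148609  0.02620035] [-1.15215997  1.8685775   6.71102436] 11.7083
0.010381293593929093 [ 0.4217014  -0.18110078  0.09924605] [-2.01241153e-03 -1.88450992e-01 -2.96975925e+00] [-0.07940038  0.01428061 -0.03772171] 12.6833
```

View pics/s4.png

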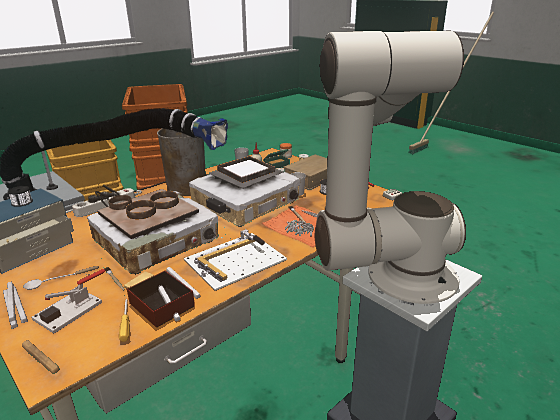

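View pics/t4.png

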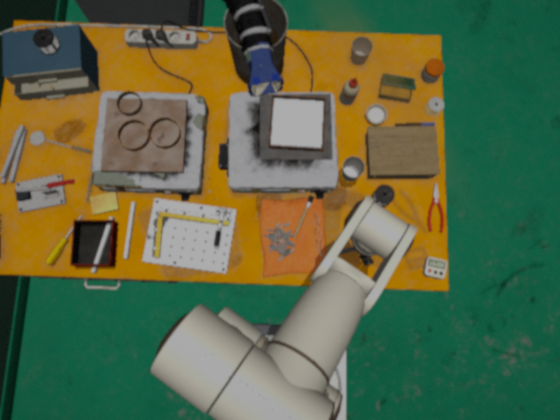

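The load is −2.97 N at a 10 mm gap, so the square is held. Carrying it over the jig.

Run:
```python
from h import *
from cell import bot,effector,kin
st=bot.state; a=JY+np.pi/4
p=st()['position']
bot.servo_line([p[0],p[1],.16],vel=.2)
q=j2w((-.0815,-.0815,0))
bot.move_ptp([*q[:2],.16],down(a))
bot.servo_line([*q[:2],.065],vel=.15); bot.hold(.2)
s=st();print(s['finger_gap'],s['position'],q,s['force'],s['torque'],s['time'])
im=vision.grab_frame("scene"); cv2.imwrite("pics/s5z.png",cv2.resize(im[190:310,180:330],None,fx=5,fy=5,interpolation=cv2.INTER_CUBIC))
im=vision.grab_frame("top"); cv2.imwrite("pics/t5z.png",cv2.resize(im[190:285,130:250],None,fx=6,fy=6,interpolation=cv2.INTER_CUBIC))
```

```text
0.01046575055756418 [0.4177116  0.35801876 0.0659299 ] [0.4173274  0.35776554 0.        ] [ 0.42887674  0.20998878 -3.75743297] [-0.07941089  0.01359988  0.00605212] 16.1667
```

View pics/s5z.png

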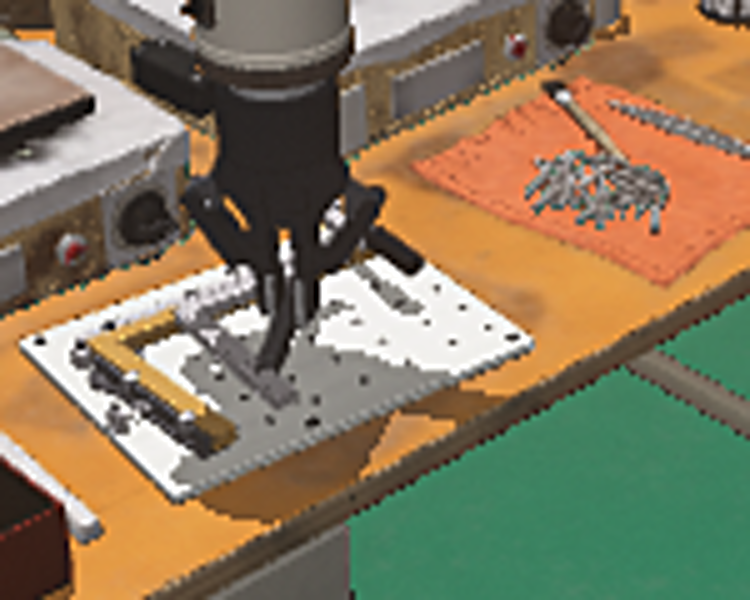

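View pics/t5z.png

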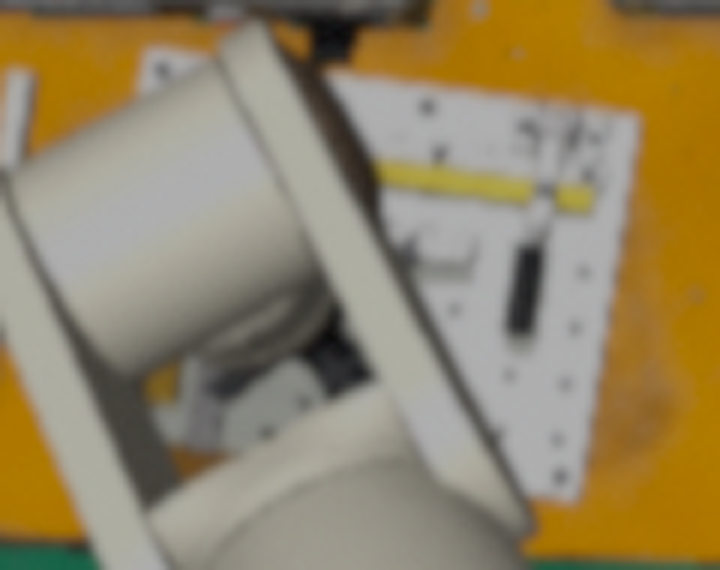

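Run:
```python
from h import *
im=cv2.imread("pics/s5z.png");im2=cv2.imread("pics/t5z.png")
for l in ([(0,0),(-.13,0),(-.13,-.016),(-.016,-.016),(-.016,-.13),(0,-.13),(0,0)],):
  for i,n,o,f in((im,"scene",(180,190),5),(im2,"top",(130,190),6)):
    q=[((proj(n,j2w((x-.0247,y-.0247,.05)))-o+.5)*f).astype(int) for x,y in l]; cv2.polylines(i,[np.array(q,np.int32)],False,(0,255,0),1)
cv2.imwrite("pics/s5o.png",im);cv2.imwrite("pics/t5o.png",im2)
```

```text
(no output)
```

View pics/s5o.png

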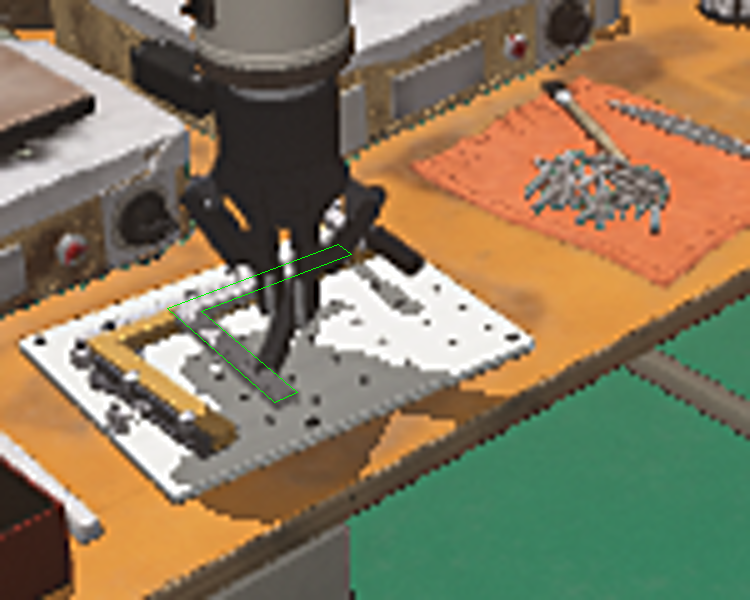

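View pics/t5o.png

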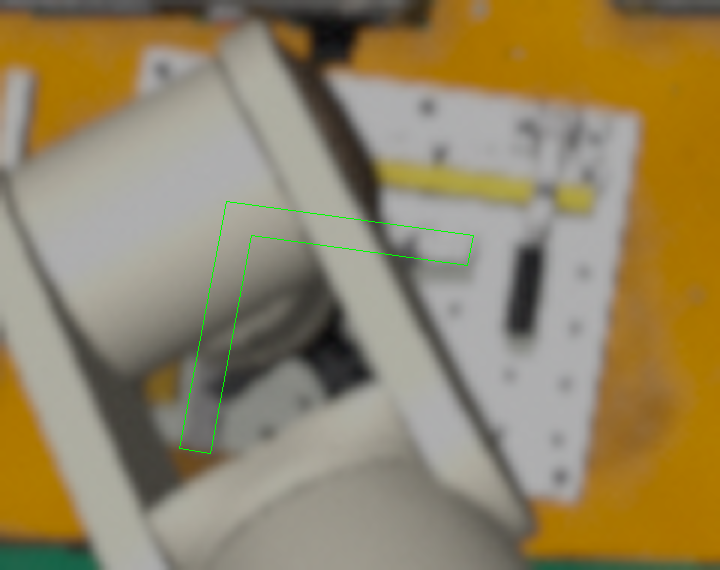

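The predicted outline fits the held square in both views. Lowering to the plate, then seating.

Run:
```python
from h import *
from cell import bot,effector,kin
st=bot.state
q=j2w((-.0815,-.0815,0))
bot.servo_line([*q[:2],.042],vel=.1)
g=bot.servo_line([*q[:2],.029],vel=.03,guard=5);s=st();print(g,s['position'],s['force'],s['torque'],s['time'])
bot.hold(.2);s=st();print(s['position'],s['force'],s['torque'],s['time'])
```

```text
True [0.41761252 0.35793959 0.03377299] [ 1.15723196  1.72777518 -0.09696042] [ 0.18432185 -0.27317034 -0.01013852] 17.0
[0.41755587 0.35792702 0.03375611] [2.32784349 1.67864612 2.07845759] [ 0.32521454 -0.42044019  0.00175612] 17.2
```

Run:
```python
from h import *
from cell import bot,effector,kin
st=bot.state
def pr(l):
    s=st();print(l,(w2j(s['position'])*1000).round(2),'F',(JR.T@s['force']).round(2),'T',(JR.T@s['torque']).round(3),round(s['time'],2))
z=st()['position'][2]-.0003
def to(x,y,v,g=None): 
    w=j2w((x,y,0)); return bot.servo_line([w[0],w[1],z],vel=v,guard=g)
print(to(-.062,-.070,.08,12));pr('near')
print(to(-.050,-.070,.015,6));pr('rail')
bot.hold(.2);pr('h')
```

```text
True
near [-76.63 -78.59  33.77] F [3.94 2.95 4.56] T [ 0.354 -0.583 -0.064] 17.41
True
rail [-77.37 -78.96  33.73] F [-0.76 -0.09  5.58] T [-0.055  0.015  0.007] 17.8
h [-77.39 -78.94  33.74] F [-0.8   0.44  5.25] T [-0.048  0.03  -0.039] 18.0
```

Run:
```python
from h import *
from cell import bot,effector,kin
st=bot.state
def pr(l):
    s=st();print(l,(w2j(s['position'])*1000).round(2),'F',(JR.T@s['force']).round(2),'T',(JR.T@s['torque']).round(3),round(s['time'],2))
z=.0340
def to(x,y,v,g=None): 
    w=j2w((x,y,0)); return bot.servo_line([w[0],w[1],z],vel=v,guard=g)
to(-.0774,-.0789,.02);bot.hold(.15);pr('up')
print(to(-.064,-.070,.06,20));pr('near');bot.hold(.15);pr('h')
print(to(-.050,-.070,.015,9));pr('rail')
bot.hold(.2);pr('h')
```

```text
up [-77.83 -79.15  33.76] F [-2.77 -1.34  0.4 ] T [-0.209  0.27   0.006] 18.4
False
near [-63.79 -69.94  33.77] F [ 0.36 -0.58 -1.46] T [ 0.083 -0.14  -0.053] 18.82
h [-64.23 -70.18  33.81] F [-0.18 -0.46 -2.98] T [ 0.026 -0.049  0.011] 18.97
True
rail [-56.6  -70.12  33.78] F [-1.56  0.63  5.49] T [-0.018  0.209  0.047] 19.56
h [-56.63 -70.14  33.76] F [-1.58 -0.66  4.43] T [-0.042  0.149  0.052] 19.76
```

```bash
cat >> h.py <<'E'
from cell import bot
st=bot.state
def pr(l):
    s=st();print(l,(w2j(s['position'])*1000).round(2),'F',(JR.T@s['force']).round(2),'T',(JR.T@s['torque']).round(3),round(s['time'],2))
def to(x,y,v,g=None,z=.0340): 
    w=j2w((x,y,0)); return bot.servo_line([w[0],w[1],z],vel=v,guard=g)
E
python3 - <<'E'
from h import *
for x in(-.056,-.0550,-.0540):
    print(to(x,-.070,.01,15));bot.hold(.15);pr(x)
    if abs((JR.T@st()['force'])[0])>7:break
im=vision.grab_frame("scene"); cv2.imwrite("pics/s6z.png",cv2.resize(im[190:310,180:330],None,fx=5,fy=5,interpolation=cv2.INTER_CUBIC))
E
```

```text
False
-0.056 [-56.53 -70.1   33.79] F [-7.34 -0.45 -0.39] T [-0.057  0.909  0.062] 20.22
```

View pics/s6z.png

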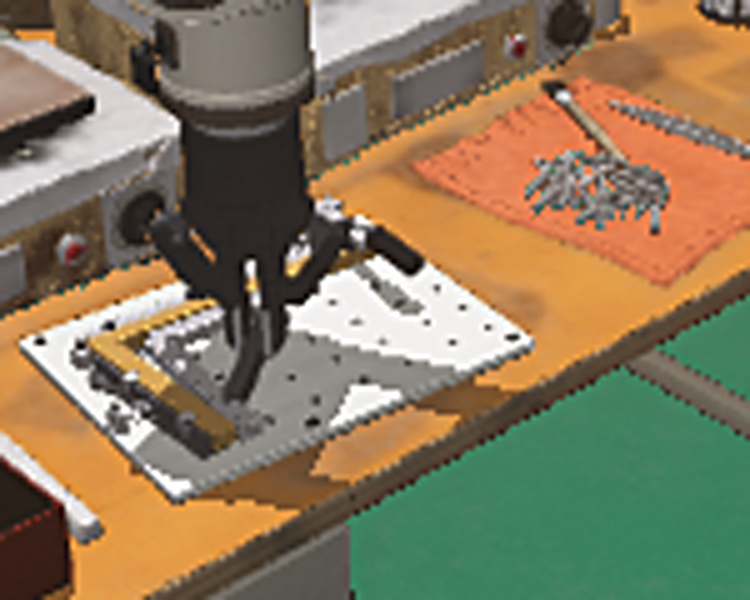

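Rail contact is where predicted (−56.5 mm, 7 N). Next, along the rail into the stile.

Run:
```python
from h import *
to(-.0561,-.060,.03,25,.0338);bot.hold(.15);pr(-60)
for y in(-.0575,-.0565,-.056,-.0555,-.055,-.0545):
    print(to(-.0560,y,.01,25,.0338));bot.hold(.2);pr(y)
    if (JR.T@st()['force'])[1]<-9:break
im=vision.grab_frame("scene"); cv2.imwrite("pics/s7z.png",cv2.resize(im[190:310,180:330],None,fx=5,fy=5,interpolation=cv2.INTER_CUBIC))
im=vision.grab_frame("top"); cv2.imwrite("pics/t7z.png",cv2.resize(im[190:285,130:250],None,fx=6,fy=6,interpolation=cv2.INTER_CUBIC))
```

```text
-60 [-56.57 -60.5   33.77] F [-6.33 -5.92  5.04] T [-0.969  1.039  0.039] 20.9
False
-0.0575 [-56.56 -58.49  33.77] F [ -7.52 -10.32   8.17] T [-1.788  1.173  0.069] 21.5
```

View pics/s7z.png

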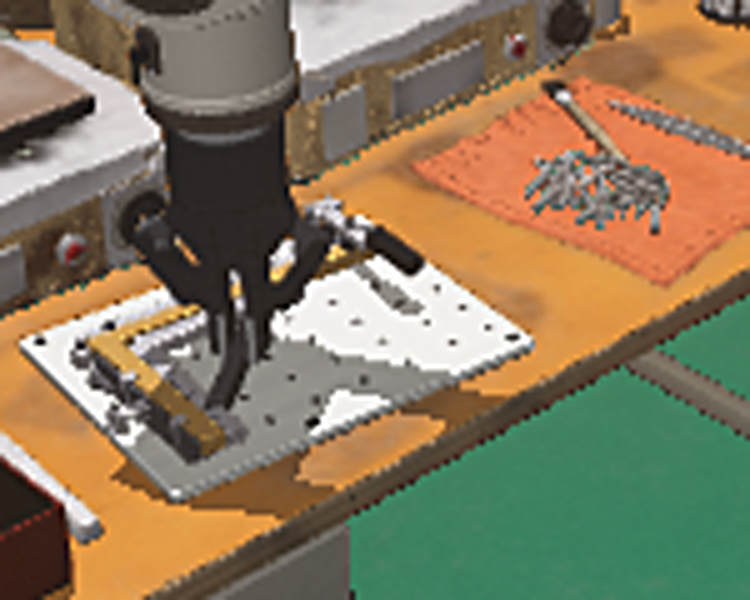

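View pics/t7z.png

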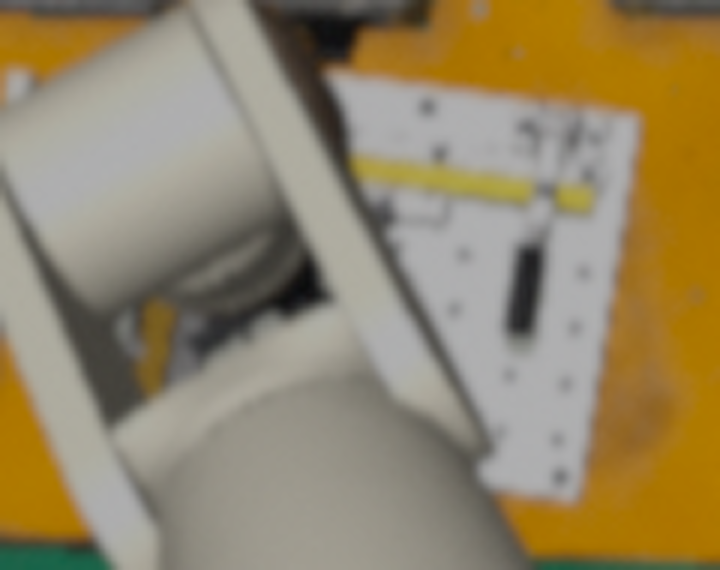

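Run:
```python
from h import *
py=None
for y in(-.0568,-.0561,-.0555,-.0549,-.0543,-.0537):
    g=to(-.0561,y,.01,30,.0340);bot.hold(.2);pr((y,g))
    s=st();f=(JR.T@s['force'])[1];yy=w2j(s['position'])[1]
    if f<-22 or (py is not None and yy-py<.00012):break
    py=yy
im=vision.grab_frame("scene"); cv2.imwrite("pics/s8z.png",cv2.resize(im[190:310,180:330],None,fx=5,fy=5,interpolation=cv2.INTER_CUBIC))
im=vision.grab_frame("top"); cv2.imwrite("pics/t8z.png",cv2.resize(im[190:285,130:250],None,fx=6,fy=6,interpolation=cv2.INTER_CUBIC))
```

```text
(-0.0568, False) [-56.56 -57.55  33.79] F [-6.2  -6.92  3.5 ] T [-1.135  0.892  0.096] 22.05
(-0.0561, False) [-56.56 -56.91  33.77] F [-6.16 -7.5   3.33] T [-1.241  0.898  0.062] 22.5
(-0.0555, False) [-56.56 -56.33  33.8 ] F [-6.33 -8.35  4.25] T [-1.329  0.875  0.089] 22.95
(-0.0549, False) [-56.59 -55.77  33.76] F [-6.55 -8.64  4.57] T [-1.308  0.881  0.069] 23.4
(-0.0543, False) [-56.59 -55.4   33.74] F [-6.31 -9.54  4.04] T [-1.732  0.917  0.076] 23.85
(-0.0537, False) [-56.56 -55.32  33.76] F [ -6.16 -16.49   8.14] T [-2.606  0.987  0.127] 24.3
```

View pics/s8z.png

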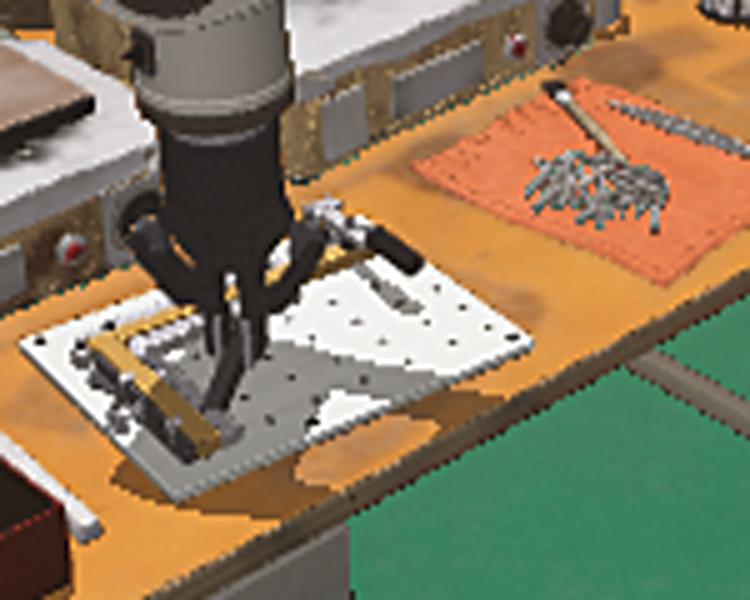

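View pics/t8z.png

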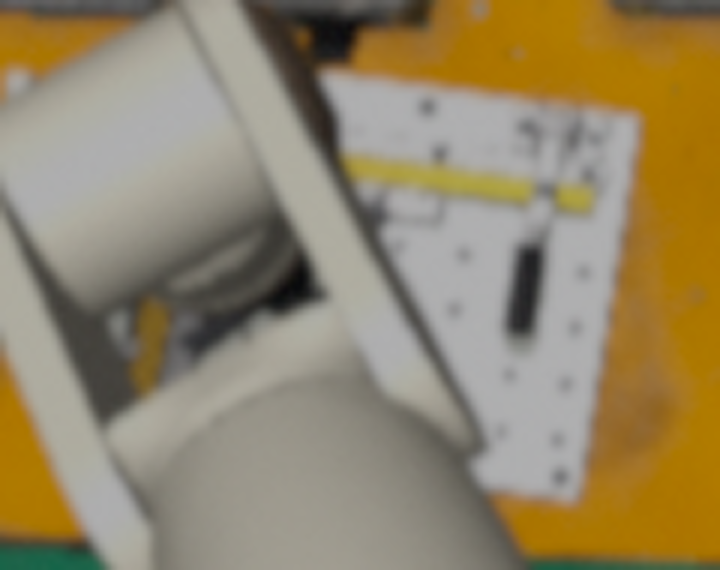

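Run:
```python
from h import *
pic=cv2.imread("pics/s8z.png");p2=cv2.imread("pics/t8z.png");b2=cv2.imread("pics/s2z.png")
def dr(im,n,o,f,l,col):
    q=[((proj(n,j2w(np.array(v)/1000))-o+.5)*f).round().astype(int) for v in l]; cv2.polylines(im,[np.array(q,np.int32)],False,col,1)
for im,n,o,f in((pic,"scene",(180,190),5),(p2,"top",(130,190),6)):
    for off,col in((0,(0,255,0)),):
        dr(im,n,o,f,[(0,0,23),(-130,0,23),(-130,16,23),(0,16,23)],col)
    dr(im,n,o,f,[(-130,0,18),(0,0,18),(0,-130,18),(-16,-130,18),(-16,-16,18),(-130,-16,18),(-130,0,18)],(255,0,255))
c=np.hstack([cv2.resize(pic[280:500,40:300],None,fx=3,fy=3,interpolation=0)])
cv2.imwrite("pics/s8o.png",c);cv2.imwrite("pics/t8o.png",cv2.resize(p2[250:450,60:260],None,fx=3,fy=3))
```

```text
(no output)
```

View pics/s8o.png

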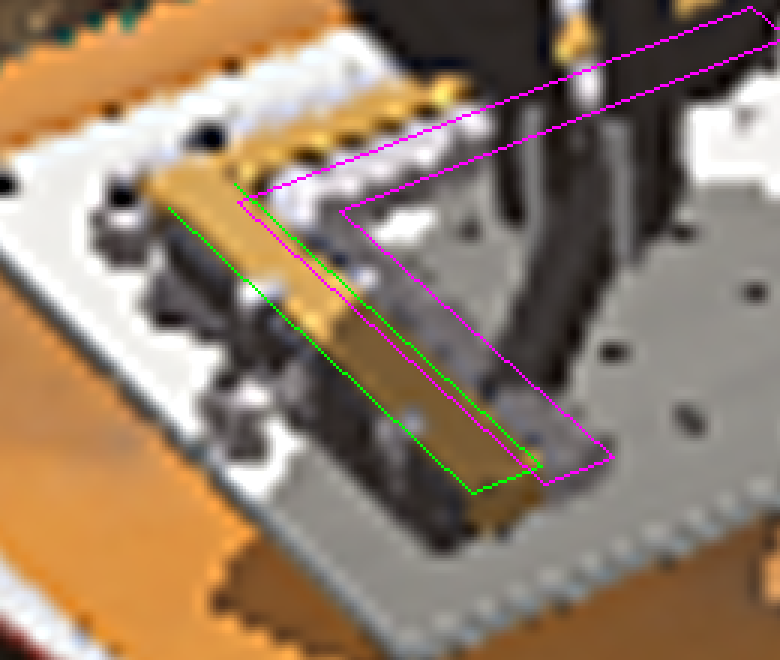

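View pics/t8o.png

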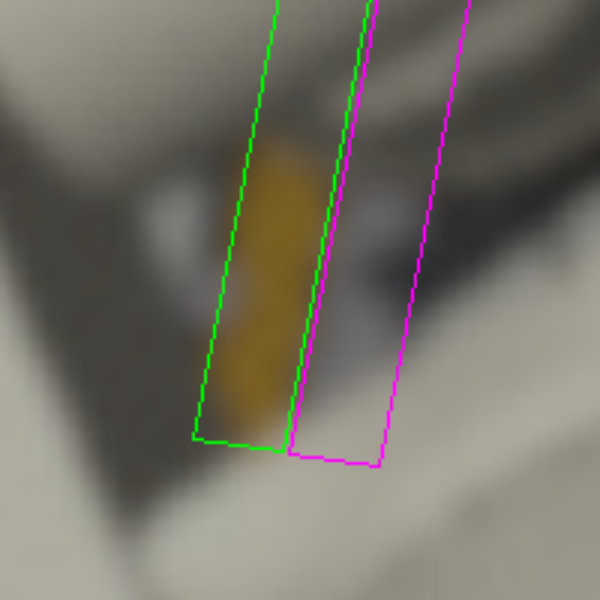

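The hard stop (force rising with no travel) and both overlays agree: the stile is parallel to the jig −x line and the leg lies against it. I'll firm up the press slightly, check it's steady, then hand in.

Run:
```python
from h import *
to(-.0558,-.0537,.01,30,.0340);bot.hold(.5);pr('final');bot.hold(.5);pr('final')
s=st();y=Ro.from_rotvec(s['tcp_rot']).as_matrix();print('yaw err deg',np.degrees(np.arctan2(y[1,1],y[0,1])-JY)-45,'tilt',np.degrees(np.arccos(-y[2,2])),'gap',s['finger_gap'],'qvel',abs(s['qvel']).max())
c=vision.grab_frame("scene");cv2.imwrite("pics/s9.png",c)
```

```text
final [-56.54 -55.32  33.76] F [ -8.49 -16.17   9.58] T [-2.617  1.38   0.079] 25.15
final [-56.53 -55.3   33.76] F [ -7.85 -16.69  10.65] T [-2.646  1.388  0.12 ] 25.65
yaw err deg 0.026591469324706907 tilt 0.5063378958944461 gap 0.010934829497679172 qvel 0.0007259301641162304
```

View pics/s9.png

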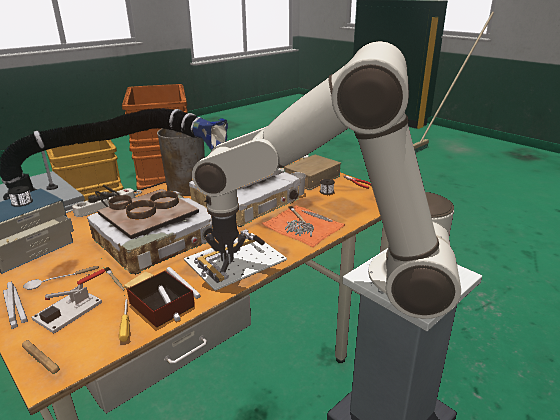

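```bash
python3 -c "
from cell import order
print(order.finish_job())"
```

```text
the job is handed in; nothing more can be done
None
```

I closed the clamp, picked up the braced square by its brace, laid it flat on the plate and pressed it into the corner. I handed the job in still holding it, at about 26 s of the 59 s allowed; no verdict came back.

**Clamp:** It stopped within 2 mm of its expected down height with about 16 N of push. A picture taken after I let go shows it still down on the rail.

**Pressing:** The last readings were steady: about 8 N against the rail, and about 16.5 N total toward the stile. That total includes friction, but the last few newtons came with no further travel, so the stile is at a hard stop.

**Alignment:** Gripper yaw is within 0.03° of the jig as I measured it, and tool tilt is 0.5° (0.009 rad, limit 0.03). In the camera overlays the stile lies parallel to the jig axis with the square's leg against it.

**Grip:** The fingers still hold the brace, with an 11 mm gap.

**Off or not measured:**
- The square stopped about 1.2 mm further toward the stile than my vision estimate, which is within calibration error and inside the 5 mm limit.
- The first slide towards the rail tripped the force guard early on plate friction; I lifted slightly and repeated it.
- The pad-on-rail force, the stile angle and the other bench items were judged only from pictures and forces. I saw no sign that anything else had moved.

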